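Lock a circuit board in its assembly cradle

ROBOT

A 7-joint arm with a two-finger parallel gripper is mounted at the origin on a cart in front of the work surface, level with it; the furniture and walls round the work are solid. World frame = base frame: x ahead of the robot, y to its left, z up, the work surface at z = 0. Lengths are in m, angles in rad, forces in N, time in s.
With the tool pointing down it reaches from about 0.4 to 0.875 m from the base axis. Payload 19.3 kg.
Tool frame: the origin (TCP) lies midway between the tips of the shut fingers; the grasp point (between the pads) lies bot.pinch_z behind it (bot.pinch_z is the distance from the TCP to the grasp point, in m); z points along the fingers, y is the line along which they close (so a half turn about z gives the same grasp; the last joint's range is limited). The gripper opens to 85 mm and grips with 20 to 120 N. Pads are 22 mm wide; open, the fingers measure 114 mm over their backs; the gripper's body (76 mm by 85 mm) begins 54 mm behind the grasp point. The pads swing forward as they close: fully open they stand 13 mm farther back than shut.
Start: joints at [-1.245, 0.521, -0.036, 1.599, 0.021, 1.021, -0.113], TCP at [0.241, 0.577, 0.206] pointing down, gripper open.
Joint ranges: [-2.91, 2.91], [-0.3, 2.13], [-1.5, 1.42], [0.17, 2.43], [-1.26, 4.41], [0.16, 1.93], [-2.52, 2.52]. Speed limits (rad/s): [1.89, 1.89, 2.39, 2.39, 3.01, 3.01, 3.01].

INTERFACE

Orientations are given as [roll, pitch, yaw] about the fixed x, y, z axes, in that order (R = Rz(yaw) Ry(pitch) Rx(roll)).
In Python, from workcell import readout, grab_frame, camera_info, workorder, bot gives the robot as it stands. The module is installed in compiled form; this text tells all that it offers.
- The arm moves only by the tool drive_tool, never from a script. Its argument "targets" is a list of rows, each an object of numbers: "dx", "dy", "dz": the shift along the tool's x, y, z as a fraction of full scale; "yaw": the turn about the tool's z as a fraction of full scale; "fingers": the closure, from 0 (fully open) to 1 (shut). In form: [{"dx": .., "dy": .., "dz": .., "yaw": .., "fingers": ..}, ...]. A call has 1 to 20 rows; each row shifts and turns the commanded pose from where the row before left it, along the tool's axes as they then stand; what a row does not reach is not made up. Full scale, the value 1, is 0.1 m for a shift and 90 degrees for a turn. A row lasts 1/10 s, in which the tool goes at most 50 mm and 8.59 degrees, less where a joint would pass 70% of its speed; a pose out of reach is approached as far as the arm can. A call with a number of a shift or a turn outside -1 to 1 is refused whole. A call with a gripper value outside its range is refused whole. The fingers move at their own pace and stop on an object; "squeeze" is the grip in N (left out, the last holds). Time passes only in rows, so rows that do not move let the fingers close. It gives the time, the measured TCP pose, the force, the opening and the grip force at its end, in the units of the state.
- readout.observe(): the state, without advancing time (a new reading comes with each control period).
- grab_frame(name): name is "scene" or "side" or "wrist"; returns the picture (400x640x3 uint8, blue, green, red); there is no depth.
- camera_info(name): a dict with "fx", "fy", "cx", "cy" (pixels), "T" (4x4, takes a point from camera to world coordinates); the wrist camera has in their place "hand_eye" (4x4, takes a point from camera to tool coordinates, whose origin is the TCP and whose axes are the flange's). Camera axes: x right, y up, looking along -z (the intrinsics and any distortion apply to the point x, -y, -z); pixel columns grow to the right and rows downward; lengths in m; the calibration is good to about 2 mm. A picture is of the moment at which its call begins: read the wrist's pose just before it. camera_info takes no time and is no camera call.
- workorder.job_done(): hands the job in; it is judged then, once.
The state is a dict: "clock": time; "qpos": joint angles; "qd": joint speeds; "joint_efforts": joint torques, N m; "position": TCP position; "tool_rot": TCP orientation; "force": force on the tool from outside, world axes, zero at the start; "moment": the same for the moment, N m; "grip_width": finger opening in m; "finger_force": force on a finger pad.
Only numpy, scipy, OpenCV 4.12 (cv2) and the standard library are available. Lean on these libraries where they do the work, as an engineer would, in place of code of your own. Each camera call takes 0.05 s, during which the arm holds its last target. There are 200 camera calls.

TASK

With a fingertip, slide the circuit board along the guides of its cradle until it sits fully home against the steel end stop, leaving both swing arms open. Then push each of the two swing arms round by its upright post, gently, until it lies across the board against its stop pin. Everything is only pushed: do not lift the board, and leave the relay, the terminal and the cable gland beside the cradle where they stand.

Things in the scene. Friction and masses are not known exactly. Their poses are not given: they have to be found in the camera images.
- cradle: Fixed cradle: grey painted plate 200 x 232 x 12 mm (x -115 to +85 mm, y -116 to +116), turned a little either way from the robot. Origin on the table surface; x runs along the guides toward the end stop, y to the left, z up. Two black guides along x, 94 mm apart inside, tops at z = 20 mm, with flared mouths at x = -85 to -107 mm. Cap screw heads 5 mm high near the corners.
- board: Green circuit board, 120 x 90 mm, 13 mm high overall, 0.12 kg, loose and flat on the plate between the guides (2 mm play each side). Origin at the centre of its underside, z = 12 mm; x along its length. It starts 12 to 30 mm short of the end stop; home, its origin is at x = 0 in the cradle (front edge at -60 mm). Push the middle of its front (-x) edge, solid up to z = 25 mm; it slides under 2 N.
- swing_arm_a (a joint): Angle (rad) of the swing arm on the cradle's +y side. 0 = closed: against its stop pin, lying along cradle -y across the board. Grows as the arm opens, counter-clockwise seen from above; at pi/2 it points along cradle +x. Range 0 to 1.95, starts at 1.0 to 1.7, stays where it is left (friction 0.1 N m, about 2 N at the post).
- swing_arm_b (a joint): Angle (rad) of the swing arm on the cradle's -y side. 0 = closed: against its stop pin, lying along cradle +y across the board. Grows as the arm opens, clockwise seen from above; at pi/2 it points along cradle +x. Same range, starts and friction as the other.
- swing_arm_a_post (a point): Middle of the upright black round post, 12 mm across, at the end of the first arm, 60 mm from its pivot. The post stands from z = 37 to 69 mm above the table (this point at 53 mm). The arm is a flat dark steel bar 16 mm wide, z = 30 to 37 mm, and passes 5 mm above the board.
- swing_arm_b_post (a point): The same point on the post of the second arm.
- swing_arm_a_pivot (a point): Pivot axis (vertical) of the first arm, at x = -30, y = +85 mm in the cradle frame; this point is at the top of the bar, z = 37 mm. Its stop pin, 6 mm across and up to z = 42 mm, stands at x = -41, y = +62 mm.
- swing_arm_b_pivot (a point): Pivot axis of the second arm, at x = -30, y = -85 mm in the cradle frame, z = 37 mm. Its stop pin stands at x = -41, y = -62 mm, as the other's.
- relay: Bystander: white block relay with black foot, 22 x 29 x 36 mm high, standing loose on the table behind the cradle's end stop (+x side). Origin at the centre of its underside.
- terminal: Bystander: rail terminal, 12 x 42 x 35 mm high, standing loose on the table on the cradle's +y side. Origin at the centre of its underside.
- gland: Bystander: black cable gland, 20 x 19 x 31 mm high, standing loose on the table on the cradle's +y side. Origin at the centre of its underside.
- cradle_stop (a point): Middle of the top edge of the steel end stop bar, on the face that the board meets: cradle x = +60 mm, y = 0, z = 24 mm. The bar is 8 x 108 mm and stands across the channel.
Things that resemble listed ones, but are neither listed nor needed, are in the scene too. Leave any white look-alike of the board alone.

How it is judged:
On the way:
1. the board is home against the end stop while both arms are still open (x of board in the frame of cradle above -0.004 m and value of joint each of swing_arm_a, swing_arm_b above 0.7 rad), for 0.2 s.
At the end, for the whole second after the job is handed in: The board lies flat and at rest on the plate within 4 mm of the end stop, and both swing arms are within 0.1 rad (6 degrees) of their stop pins (x of board in the frame of cradle above -0.004 m and z of board in the frame of cradle below 0.015 m and angle between board's own z axis and vertical below 0.05 rad and linear speed of board below 0.01 m/s and value of joint each of swing_arm_a, swing_arm_b below 0.1 rad); the robot touches nothing.
It fails at once if the board is lifted or tipped (over 8 mm, or 0.15 rad) (z of board in the frame of cradle above 0.02 m or angle between board's own z axis and vertical above 0.15 rad).
It fails at once if an arm or another part of the cradle is forced (over 40 N from the fingers) (contact force between the fingers and cradle above 40 N).
It fails at once if the relay, terminal or gland is moved more than 15 mm (distance of any of relay, terminal, gland from where it was at the start of the episode above 0.015 m).
It also fails if it takes over 58 s, if anything falls off the work surface, if the arm or the gripper's body presses on something with over 40 N, if the wrist force passes 120 N, or if a joint passes its speed limit or range.

## Working session

There is one attempt and no reset: what is moved stays moved. The work goes in short steps, Python scripts to look and compute and a tool call to move; the robot and the scene stay as the last step left them, time stands still between calls to the robot, and variables do not carry over. Pictures are saved under pics/ and viewed, at most 10 in all, crops included, and the job is handed in when it is done.

Besides the shell and the picture viewer there is one more tool, called after "Emit:" as name(argument=value, ...), one argument or row to a line, values as JSON. drive_tool: Moves the arm, as the interface text tells. Shift numbers are shares of 0.1 m and turn numbers shares of 90 degrees, none past 1 either way. Its arguments: {"type":"object","properties":{"targets":{"type":"array","items":{"type":"object","properties":{"dx":{"type":"number","minimum":-1,"maximum":1},"dy":{"type":"number","minimum":-1,"maximum":1},"dz":{"type":"number","minimum":-1,"maximum":1},"yaw":{"type":"number","minimum":-1,"maximum":1},"fingers":{"type":"number"}}}},"squeeze":{"type":"number"}},"required":["targets"]}

```bash
mkdir -p pics; python3 - <<'E'
from workcell import readout, grab_frame, camera_info, bot
import cv2
s=readout.observe();print(s['clock'],s['position'],s['tool_rot'],s['grip_width'],bot.pinch_z)
for n in("scene","side"):
    cv2.imwrite(f"pics/{n}.png",grab_frame(n)); c=camera_info(n);print(n,c)
print(camera_info("wrist"))
E
```

```text
0.0 [0.24086326 0.57633474 0.20532951] [-3.14046178e+00  7.04665731e-05  2.74576054e+00] 0.08572656529681041 0.0187
scene {'fx': 433.03408769394935, 'fy': 433.03408769394935, 'cx': 316.16441374079, 'cy': 200.31078136424458, 'T': array([[ 0.61537717,  0.44351644, -0.65161653,  0.00435407],
       [-0.78809656,  0.36156451, -0.49817157, -0.23076382],
       [ 0.01465413,  0.82010016,  0.57203232,  0.57145894],
       [ 0.        ,  0.        ,  0.        ,  1.        ]])}
side {'fx': 502.47807743178424, 'fy': 502.47807743178424, 'cx': 316.48756811569825, 'cy': 191.03886213353502, 'T': array([[-0.99631306,  0.05463269, -0.06614805,  0.50887769],
       [-0.08258903, -0.40205052,  0.9118851 ,  1.06529956],
       [ 0.02322387,  0.91398613,  0.40508024,  0.47282167],
       [ 0.        ,  0.        ,  0.        ,  1.        ]])}
{'fx': 345.75142683893534, 'fy': 345.75142683893534, 'cx': 316.3896615840983, 'cy': 199.37160983067395, 'hand_eye': array([[ 5.08670689e-04,  9.66155158e-01,  2.57961142e-01,
         6.42500419e-02],
       [ 9.99999773e-01, -6.05470074e-04,  2.95809907e-04,
         9.84676522e-05],
       [ 4.41986020e-04,  2.57960933e-01, -9.66155247e-01,
        -1.67993607e-01],
       [ 0.00000000e+00,  0.00000000e+00,  0.00000000e+00,
         1.00000000e+00]])}
```

View pics/scene.png

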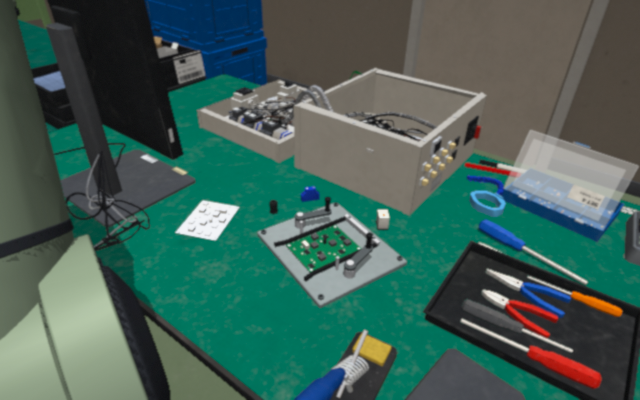

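View pics/side.png

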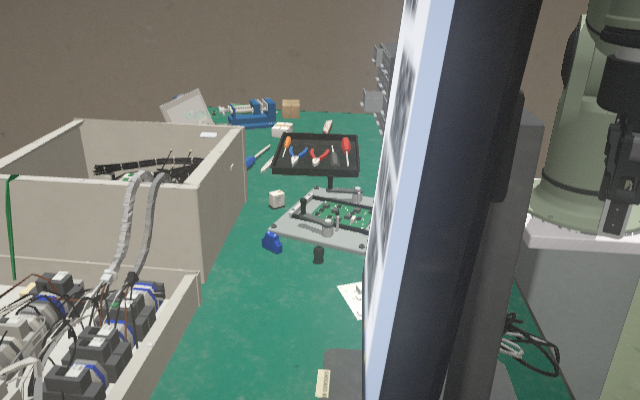

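The scene view shows the green board in the cradle at about (322,245). The white look-alike lies at (207,220), the gland at (273,207), the blue terminal at (310,193) and the relay at (383,218). The side view shows the same cradle partly hidden by the monitor. Next I'll enlarge the cradle.

```bash
cat > h.py <<'E'
import numpy as np
from workcell import camera_info
def proj(n,P):
    c=camera_info(n);T=c['T'];p=(np.atleast_2d(P)-T[:3,3])@T[:3,:3]
    return np.c_[c['cx']+c['fx']*p[:,0]/-p[:,2], c['cy']+c['fy']*p[:,1]/p[:,2]]
def ray(n,uv,z):
    c=camera_info(n);T=c['T'];d=T[:3,:3]@np.array([(uv[0]-c['cx'])/c['fx'],-(uv[1]-c['cy'])/c['fy'],-1])
    o=T[:3,3];return o+d*(z-o[2])/d[2]
E
python3 - <<'E'
import cv2,numpy as np
from h import *
im=cv2.imread('pics/scene.png')[185:310,250:415]
cv2.imwrite('pics/sc_crop.png',cv2.resize(im,None,fx=4.8,fy=4.8,interpolation=cv2.INTER_CUBIC))
print(proj("scene",[[.24,.577,.2],[.24,.577,.35]]),proj("side",[[.24,.577,.2]]))
for uv in[(183,155),(120,200),(175,155),(60,195),(412,208),(300,160)]: print(uv,ray("scene",uv,0))
E
```

```text
[[ 36.07812714 148.50168258]
 [  2.26676614  63.954354  ]] [[598.43326986 254.2907499 ]]
(183, 155) [0.59684358 0.67564278 0.        ]
(120, 200) [0.37324767 0.6148741  0.        ]
(175, 155) [0.58328522 0.69208844 0.        ]
(60, 195) [0.29779802 0.73943098 0.        ]
(412, 208) [0.76838552 0.08010311 0.        ]
(300, 160) [0.77583785 0.41556045 0.        ]
```

View pics/sc_crop.png

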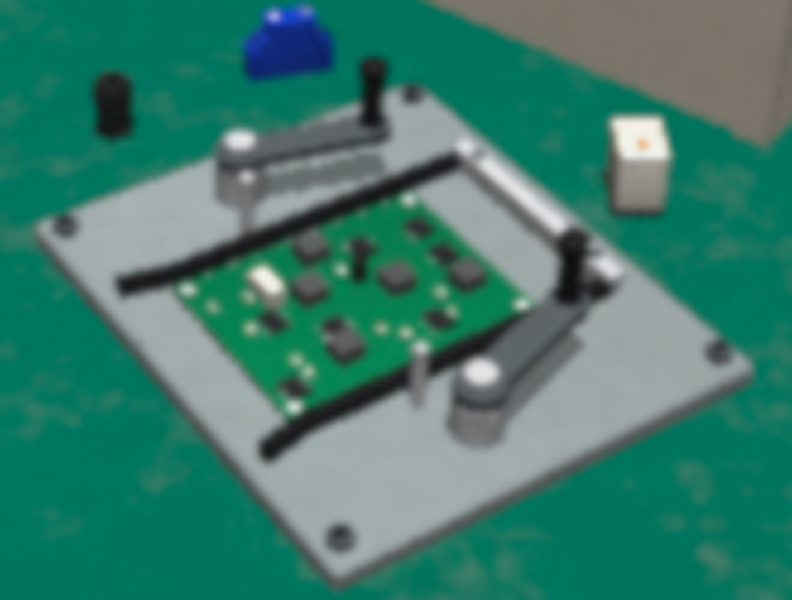

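Crop readings: plate corners at (38,228), (337,578), (751,368) and (420,86); stop pin tops at (247,177) and (421,346); post tops at (374,66) and (573,240). The board is short of the stop and both arms are open. I'll fit the cradle pose to these points.

```bash
cat > fit.py <<'E'
import numpy as np
from scipy.optimize import least_squares
from h import *
px=lambda a:(np.array(a,float)+.5)/4.8-.5+[250,185]
L=np.array([[-115,116,12],[-115,-116,12],[85,-116,12],[85,116,12],[-41,62,42],[-41,-62,42]])/1e3
U=px([[38,228],[337,578],[751,368],[420,86],[247,177],[421,346]])
def W(p,l):
    l=np.atleast_2d(l);c,s=np.cos(p[2]),np.sin(p[2])
    return np.c_[p[0]+c*l[:,0]-s*l[:,1],p[1]+s*l[:,0]+c*l[:,1],l[:,2]]
r=least_squares(lambda p:(proj("scene",W(p,L))-U).ravel(),[.6,.15,0]);p=r.x
E
python3 - <<'E'
from fit import *
print("cradle",p,"res px",r.fun.reshape(-1,2).round(1))
def inv(w): 
    d=w[:2]-p[:2];c,s=np.cos(p[2]),np.sin(p[2]);return np.array([c*d[0]+s*d[1],-s*d[0]+c*d[1]])
for n,uv,z,pv in(("a",(374,66),.069,.085),("b",(573,240),.069,-.085)):
    w=ray("scene",px(uv),z);l=inv(w);d=l-[-.03,pv]
    print(n,w,l,"r",np.hypot(*d),"ang",np.arctan2(d[0],-d[1]*np.sign(pv)))
for uv,z in(((177,291),.0136),((287,415),.0136),((267,460),.02),((120,290),.02),((524,303),.0136),((466,147),.024),((612,268),.024)): print(uv,inv(ray("scene",px(uv),z)).round(4))
for n,uv in(("relay",(640,210)),("term",(290,75)),("gland",(114,133))): w=ray("scene",px(uv),0);print(n,w,inv(w))
print("box corner",ray("scene",(412,208),0),inv(ray("scene",(412,208),0)))
print("front",W(p,[-.06,0,0]))
E
```

```text
cradle [ 0.54910285  0.1358323  -0.32887893] res px [[-0.9 -0.9]
 [-0.5  0.1]
 [ 1.6  0.1]
 [-0.6 -1.1]
 [ 0.2  0.1]
 [ 0.1  0.6]]
a [0.59689006 0.19312909 0.069     ] [0.0267202  0.06966039] r 0.058757850802150735 ang 1.3066711284233103
b [0.55139236 0.06462332 0.069     ] [ 0.02516603 -0.06665306] r 0.058136919610491 ang 1.24972684858144
(177, 291) [-0.0861  0.0443]
(287, 415) [-0.0866 -0.0401]
(267, 460) [-0.1088 -0.0615]
(120, 290) [-0.1087  0.0505]
(524, 303) [ 0.0294 -0.0372]
(466, 147) [0.0636 0.0496]
(612, 268) [ 0.0652 -0.0483]
relay [0.66287998 0.0933076  0.        ] [ 0.12141397 -0.0034976 ]
term [0.64661929 0.27809878 0.        ] [0.0463405  0.16613779]
gland [0.55882572 0.31179902 0.        ] [-0.04763236  0.16967611]
box corner [0.76838552 0.08010311 0.        ] [0.22552976 0.01808202]
front [[0.49231855 0.15521123 0.        ]]
```

Choice: the green board in the cradle at scene (322,245), not the white look-alike at (207,220). The close crop confirms it. The fit holds: yaw is -0.329, post radii are 58–59 mm, the arms are at about 1.31 and 1.25 rad, and the board is about 26 mm short of the stop. I'll shut the fingers, align the yaw with the cradle and go round clear of the monitor.

Emit:
drive_tool(
  squeeze=20,
  targets=[
    {"yaw":-0.043,"fingers":1},
    {"dx":-0.14,"dy":-0.29,"fingers":1},
    {"dx":-0.14,"dy":-0.29,"fingers":1},
    {"dx":-0.14,"dy":-0.29,"fingers":1},
    {"dx":-0.14,"dy":-0.29,"fingers":1},
    {"dx":-0.14,"dy":-0.29,"fingers":1},
    {"dx":-0.14,"dy":-0.29,"fingers":1},
    {"dx":-0.14,"dy":-0.29,"fingers":1},
    {"dx":-0.27,"dy":-0.14,"fingers":1},
    {"dx":-0.27,"dy":-0.14,"fingers":1},
    {"dx":-0.27,"dy":-0.14,"fingers":1},
    {"dx":-0.27,"dy":-0.14,"fingers":1},
    {"dx":-0.27,"dy":-0.14,"fingers":1},
    {"dx":-0.27,"dy":-0.14,"fingers":1},
    {"dx":-0.27,"dy":-0.14,"fingers":1},
    {"dx":-0.27,"dy":-0.14,"fingers":1},
    {"fingers":1},
    {"fingers":1},
  ],
)

```text
invalid input
```

```bash
cat >> fit.py <<'E'
def go(l,th=0,s=1):
    """shift in tool axes (units of 0.1 m) to cradle point l; yaw turn wanted (units) for alignment"""
    from workcell import readout
    o=readout.observe();ps=o['tool_rot'][2];d=W(p,l)[0]-o['position']
    tx=np.array([np.cos(ps),np.sin(ps)]);ty=np.array([np.sin(ps),-np.cos(ps)])
    want=p[2]+np.pi+th; turn=-((want-ps+np.pi)%(2*np.pi)-np.pi)/(np.pi/2)
    print("t",o['clock'],"pos",o['position'].round(4),"F",o['force'].round(1),"w",round(o['grip_width'],4))
    print("dx dy dz yaw",np.round([d[:2]@tx*10,d[:2]@ty*10,-d[2]*10,turn],4))
E
python3 - <<'E'
from fit import *
from workcell import grab_frame,readout
import cv2
go([-.118,0,.017])
s=readout.observe();print(s['position'],s['tool_rot'],s['qpos'].round(2))
cv2.imwrite('pics/w1.png',grab_frame("wrist"))
E
```

```text
t 0.1 pos [0.2409 0.5764 0.2054] F [0.  0.5 0.3] w 0.0855
dx dy dz yaw [-3.3652 -2.9553  1.8839 -0.0426]
[0.24085508 0.57636424 0.2053937 ] [-3.14056610e+00  6.68784689e-05  2.74581313e+00] [-1.25  0.52 -0.04  1.6   0.02  1.02 -0.11]
```

View pics/w1.png

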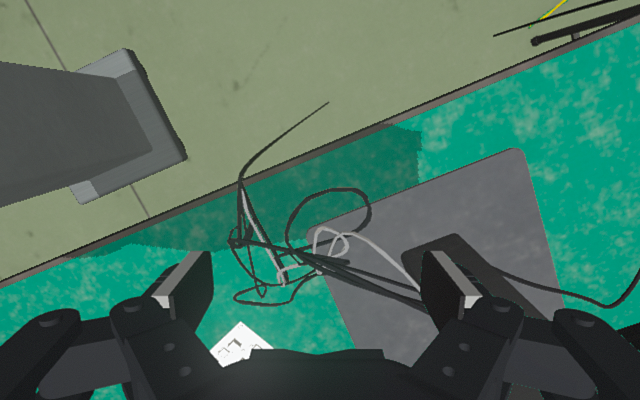

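The call was refused and nothing moved. The wrist view shows the monitor foot on the +y side at (470,260), so moving off toward -y is clear. I'll retry with every field filled in.

Emit:
drive_tool(
  squeeze=20,
  targets=[
    {"dx":0,"dy":0,"dz":0,"yaw":-0.043,"fingers":1},
    {"dx":-0.14,"dy":-0.29,"dz":0,"yaw":0,"fingers":1},
    {"dx":-0.14,"dy":-0.29,"dz":0,"yaw":0,"fingers":1},
    {"dx":-0.14,"dy":-0.29,"dz":0,"yaw":0,"fingers":1},
    {"dx":-0.14,"dy":-0.29,"dz":0,"yaw":0,"fingers":1},
    {"dx":-0.14,"dy":-0.29,"dz":0,"yaw":0,"fingers":1},
    {"dx":-0.14,"dy":-0.29,"dz":0,"yaw":0,"fingers":1},
    {"dx":-0.14,"dy":-0.29,"dz":0,"yaw":0,"fingers":1},
    {"dx":-0.27,"dy":-0.12,"dz":0,"yaw":0,"fingers":1},
    {"dx":-0.27,"dy":-0.12,"dz":0,"yaw":0,"fingers":1},
    {"dx":-0.27,"dy":-0.12,"dz":0,"yaw":0,"fingers":1},
    {"dx":-0.27,"dy":-0.12,"dz":0,"yaw":0,"fingers":1},
    {"dx":-0.27,"dy":-0.12,"dz":0,"yaw":0,"fingers":1},
    {"dx":-0.27,"dy":-0.12,"dz":0,"yaw":0,"fingers":1},
    {"dx":-0.27,"dy":-0.12,"dz":0,"yaw":0,"fingers":1},
    {"dx":-0.27,"dy":-0.12,"dz":0,"yaw":0,"fingers":1},
    {"dx":0,"dy":0,"dz":0,"yaw":0,"fingers":1},
  ],
)

```text
clock: 1.85
position: [0.444, 0.1895, 0.2058]
tool_rot: [-3.141, 0.001, 2.809]
force: [-0.7, -0.2, -0.8]
grip_width: 0.0003
finger_force: 0.0
```

```bash
python3 - <<'E'
from fit import *
from workcell import grab_frame
import cv2
go([-.118,0,.017])
cv2.imwrite('pics/w2.png',grab_frame("wrist"))
E
```

```text
t 1.85 pos [0.444  0.1895 0.2058] F [-0.7 -0.2 -0.8] w 0.0003
dx dy dz yaw [ 0.0109 -0.1688  1.8877 -0.0023]
```

View pics/w2.png

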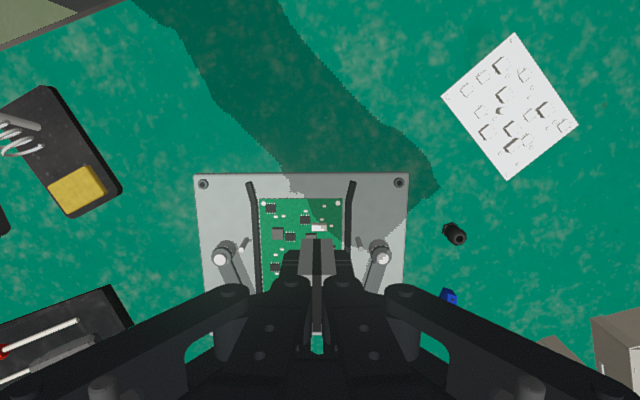

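The wrist view shows the board's front edge at row 198, plate corners at (195,173) and (408,173), and the gland at (455,233). I'll check these against the fit.

```bash
cat >> fit.py <<'E'
def wl(uv,z):
    """wrist pixel -> cradle xy at height z"""
    from workcell import readout
    from scipy.spatial.transform import Rotation as Ro
    o=readout.observe();c=camera_info("wrist");T=np.eye(4);T[:3,:3]=Ro.from_euler('xyz',o['tool_rot']).as_matrix();T[:3,3]=o['position']
    T=T@c['hand_eye'];d=T[:3,:3]@[(uv[0]-c['cx'])/c['fx'],-(uv[1]-c['cy'])/c['fy'],-1];q=T[:3,3]+d*(z-T[2,3])/d[2]
    e=q[:2]-p[:2];k,s=np.cos(p[2]),np.sin(p[2]);return np.array([k*e[0]+s*e[1],-s*e[0]+k*e[1]]).round(4)
E
python3 - <<'E'
from fit import *
for uv,z in(((195,173),.012),((408,173),.012),((258,198),.0136),((343,198),.0136),((247,237),.042),((374,240),.042)):print(uv,wl(uv,z))
E
```

```text
(195, 173) [-0.1155 -0.1112]
(408, 173) [-0.1151  0.1149]
(258, 198) [-0.0883 -0.0453]
(343, 198) [-0.0882  0.0463]
(247, 237) [-0.0546 -0.0534]
(374, 240) [-0.0511  0.0766]
```

The fit agrees within about 2 mm, with the board's front edge at -88 mm. I'll descend in front of it.

Emit:
drive_tool(
  targets=[
    {"dx":0.01,"dy":-0.155,"dz":0.3,"yaw":0,"fingers":1},
    {"dx":0,"dy":0,"dz":0.35,"yaw":0,"fingers":1},
    {"dx":0,"dy":0,"dz":0.35,"yaw":0,"fingers":1},
    {"dx":0,"dy":0,"dz":0.35,"yaw":0,"fingers":1},
    {"dx":0,"dy":0,"dz":0.3,"yaw":0,"fingers":1},
    {"dx":0,"dy":0,"dz":0.15,"yaw":0,"fingers":1},
    {"dx":0,"dy":0,"dz":0.08,"yaw":0,"fingers":1},
    {"dx":0,"dy":0,"dz":0,"yaw":0,"fingers":1},
  ],
)

```text
clock: 2.7
position: [0.4352, 0.1783, 0.0174]
tool_rot: [-3.141, -0.001, 2.814]
force: [0.8, -1.0, 0.7]
grip_width: 0.0001
finger_force: 0.0
```

```bash
python3 -c "
from fit import *
go([-.079,0,.017])"
```

```text
t 2.7 pos [0.4352 0.1783 0.0174] F [ 0.8 -1.   0.7] w 0.0001
dx dy dz yaw [-0.4256 -0.0347  0.0038  0.0008]
```

Emit:
drive_tool(
  targets=[
    {"dx":-0.05,"dy":-0.02,"dz":0,"yaw":0,"fingers":1},
    {"dx":-0.05,"dy":0,"dz":0,"yaw":0,"fingers":1},
    {"dx":-0.04,"dy":0,"dz":0,"yaw":0,"fingers":1},
    {"dx":-0.04,"dy":0,"dz":0,"yaw":0,"fingers":1},
    {"dx":-0.04,"dy":0,"dz":0,"yaw":0,"fingers":1},
    {"dx":-0.04,"dy":0,"dz":0,"yaw":0,"fingers":1},
    {"dx":-0.04,"dy":0,"dz":0,"yaw":0,"fingers":1},
    {"dx":-0.04,"dy":0,"dz":0,"yaw":0,"fingers":1},
    {"dx":-0.04,"dy":0,"dz":0,"yaw":0,"fingers":1},
    {"dx":-0.03,"dy":0,"dz":0,"yaw":0,"fingers":1},
    {"dx":0,"dy":0,"dz":0,"yaw":0,"fingers":1},
  ],
)

```text
clock: 3.8
position: [0.4744, 0.1628, 0.0179]
tool_rot: [3.142, 0.0, 2.813]
force: [0.4, 0.5, 0.0]
grip_width: 0.0004
finger_force: 0.0
```

```bash
python3 -c "
from fit import *
go([-.071,0,.017])"
```

```text
t 3.8 pos [0.4744 0.1628 0.0179] F [0.4 0.5 0. ] w 0.0004
dx dy dz yaw [-0.084  -0.0136  0.0088  0.0001]
```

Emit:
drive_tool(
  targets=[
    {"dx":-0.02,"dy":0,"dz":0,"yaw":0,"fingers":1},
    {"dx":-0.02,"dy":0,"dz":0,"yaw":0,"fingers":1},
    {"dx":-0.015,"dy":0,"dz":0,"yaw":0,"fingers":1},
    {"dx":-0.01,"dy":0,"dz":0,"yaw":0,"fingers":1},
    {"dx":0,"dy":0,"dz":0,"yaw":0,"fingers":1},
  ],
)

```text
clock: 4.3
position: [0.4803, 0.1608, 0.0179]
tool_rot: [-3.142, 0.0, 2.813]
force: [0.1, -0.0, 0.0]
grip_width: 0.0001
finger_force: 0.0
```

Emit:
drive_tool(
  targets=[
    {"dx":-0.01,"dy":0,"dz":0,"yaw":0,"fingers":1},
    {"dx":-0.01,"dy":0,"dz":0,"yaw":0,"fingers":1},
    {"dx":0,"dy":0,"dz":0,"yaw":0,"fingers":1},
  ],
)

```text
clock: 4.6
position: [0.4822, 0.1601, 0.0179]
tool_rot: [3.142, 0.0, 2.813]
force: [-0.3, -0.1, -0.7]
grip_width: 0.0001
finger_force: 0.0
```

```bash
python3 - <<'E'
from fit import *
from workcell import grab_frame
import cv2
go([-.071,0,.017])
im=grab_frame("scene")[185:310,250:415]
cv2.imwrite('pics/sc2.png',cv2.resize(im,None,fx=4.8,fy=4.8,interpolation=cv2.INTER_CUBIC))
E
```

```text
t 4.6 pos [0.4822 0.1601 0.0179] F [-0.3 -0.1 -0.7] w 0.0001
dx dy dz yaw [-0.0016 -0.0141  0.0089  0.0003]
```

View pics/sc2.png

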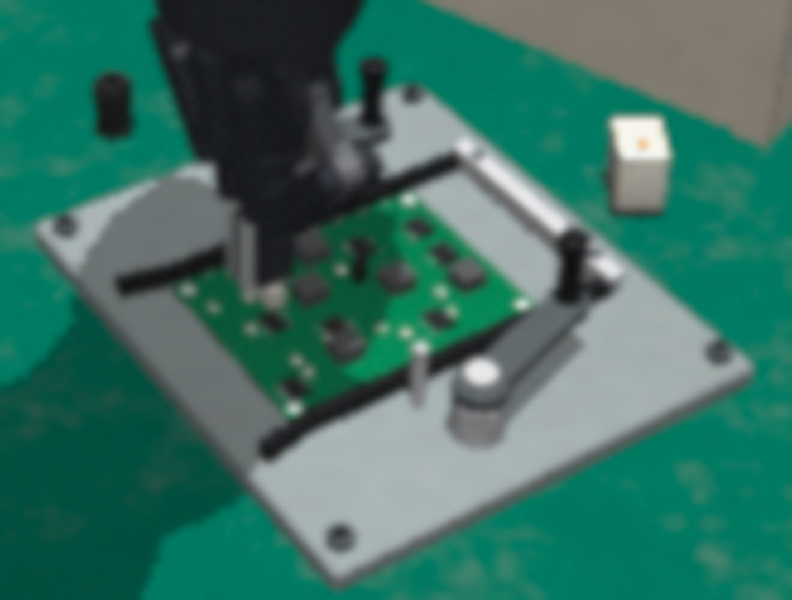

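The board has not moved: its front edge still runs (177,291)–(287,415). The fingertip shows at about (262,300), seemingly over the board's upper half. I'll check where it ought to appear.

```bash
python3 - <<'E'
from fit import *
cr=lambda q:((proj("scene",q)-[250,185]+.5)*4.8-.5).round(0)
from workcell import readout
o=readout.observe()['position']
print("tcp",cr(o),"tcp+30",cr(o+[0,0,.03]))
print("front mid pred",cr(W(p,[-.087,0,.0136])), "pushed mid",cr(W(p,[-.06,0,.0136])))
print("corners",cr(W(p,[[-.087,.045,.0136],[-.087,-.045,.0136],[.06,0,.024]])))
E
```

```text
tcp [[263. 330.]] tcp+30 [[263. 272.]]
front mid pred [[231. 354.]] pushed mid [[289. 330.]]
corners [[174. 291.]
 [293. 423.]
 [529. 209.]]
```

The tip ought to appear at (263,330) but is seen about 25 px higher, so the real fingertip looks 15–25 mm above the reported TCP. I'll make one composite close-up from the scene and wrist cameras.

```bash
python3 - <<'E'
import cv2,numpy as np
from fit import *
from workcell import grab_frame,readout
w=grab_frame("wrist");cv2.imwrite('pics/raw_w3.png',w);s=grab_frame("scene")
a=cv2.resize(s[215:275,280:330],(400,480),interpolation=cv2.INTER_CUBIC)
b=cv2.resize(w[160:320,250:383],(399,480),interpolation=cv2.INTER_CUBIC)
cv2.imwrite('pics/c3.png',np.hstack([a,b]))
E
```

```text
(no output)
```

View pics/c3.png

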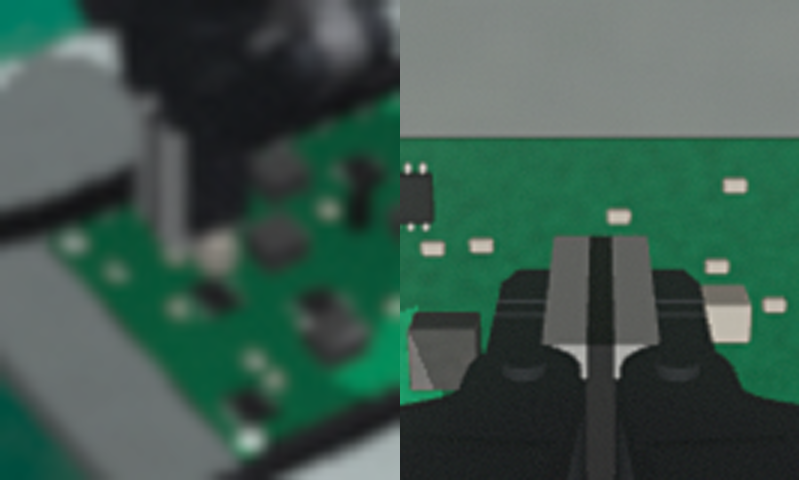

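The scene crop shows the pad's front-bottom corner at full-image (303.4,247). The wrist crop shows the same corner at (301.7,239). The tips hover over the board. I'll triangulate that corner.

```bash
python3 - <<'E'
from fit import *
from workcell import readout
from scipy.spatial.transform import Rotation as Ro
o=readout.observe();c=camera_info("wrist");T=np.eye(4);R=T[:3,:3]=Ro.from_euler('xyz',o['tool_rot']).as_matrix();T[:3,3]=o['position'];T=T@c['hand_eye']
d1=T[:3,:3]@[(301.7-c['cx'])/c['fx'],-(239-c['cy'])/c['fy'],-1];o1=T[:3,3]
for uv in((303.4,247),(302,248)):
    o2=camera_info("scene")['T'][:3,3];d2=ray("scene",uv,0)-o2
    t=np.linalg.lstsq(np.c_[d1,-d2],o2-o1,rcond=None)[0];a=o1+t[0]*d1;b=o2+t[1]*d2
    print(uv,"gap",np.linalg.norm(a-b),"pt",(a+b)/2,"tool",R.T@((a+b)/2-o['position']))
# check: board front edge row in wrist = 160+137/3
print(wl((316,205.7),.0136), readout.observe()['force'])
E
```

```text
(303.4, 247) gap 0.0010315286753885117 pt [0.4733379  0.15613162 0.04157718] tool [ 0.00690006 -0.00664597 -0.02370329]
(302, 248) gap 0.002124051470910116 pt [0.47222517 0.15679518 0.04056198] tool [ 0.00816721 -0.00637652 -0.02268801]
[-0.0862  0.0012] [-0.01078866 -0.20842346 -0.10103832]
```

Both cameras agree (1 mm ray gap): the real tips sit about 23 mm behind the reported TCP, at z≈41 mm, so they passed over the board. I'll back off, then lower carefully while watching the force.

Emit:
drive_tool(
  targets=[
    {"dx":0.15,"dy":0,"dz":0,"yaw":0,"fingers":1},
    {"dx":0.2,"dy":-0.01,"dz":0,"yaw":0,"fingers":1},
    {"dx":0.2,"dy":0,"dz":0,"yaw":0,"fingers":1},
    {"dx":0.05,"dy":0,"dz":0,"yaw":0,"fingers":1},
    {"dx":0,"dy":0,"dz":0.05,"yaw":0,"fingers":1},
    {"dx":0,"dy":0,"dz":0.05,"yaw":0,"fingers":1},
    {"dx":0,"dy":0,"dz":0.03,"yaw":0,"fingers":1},
    {"dx":0,"dy":0,"dz":0.03,"yaw":0,"fingers":1},
    {"dx":0,"dy":0,"dz":0.01,"yaw":0,"fingers":1},
    {"dx":0,"dy":0,"dz":0,"yaw":0,"fingers":1},
  ],
)

```text
clock: 5.75
position: [0.4251, 0.1784, 0.0007]
tool_rot: [-3.141, -0.0, 2.813]
force: [-0.4, -0.7, 0.3]
grip_width: -0.0001
finger_force: 0.0
```

Emit:
drive_tool(
  targets=[
    {"dx":0,"dy":0,"dz":0.01,"yaw":0,"fingers":1},
    {"dx":0,"dy":0,"dz":0.01,"yaw":0,"fingers":1},
    {"dx":0,"dy":0,"dz":0,"yaw":0,"fingers":1},
  ],
)

```text
clock: 6.05
position: [0.425, 0.1786, -0.0011]
tool_rot: [-3.142, 0.0, 2.813]
force: [-0.3, 0.2, 0.5]
grip_width: -0.0001
finger_force: 0.0
```

Emit:
drive_tool(
  targets=[
    {"dx":0,"dy":0,"dz":0.01,"yaw":0,"fingers":1},
    {"dx":0,"dy":0,"dz":0.01,"yaw":0,"fingers":1},
    {"dx":0,"dy":0,"dz":0,"yaw":0,"fingers":1},
  ],
)

```text
clock: 6.35
position: [0.4249, 0.1786, -0.0032]
tool_rot: [-3.141, -0.0, 2.813]
force: [-0.3, 0.3, -0.2]
grip_width: -0.0002
finger_force: 0.0
```

```bash
python3 -c "
from fit import *
go([-.079,0,-.004])"
```

```text
t 6.35 pos [ 0.4249  0.1786 -0.0032] F [-0.3  0.3 -0.2] w -0.0002
dx dy dz yaw [-5.235e-01 -3.500e-03  7.900e-03  4.000e-04]
```

No contact at TCP z = -3 mm confirms the offset: the tip is at about 19 mm. Now I'll push.

Emit:
drive_tool(
  targets=[
    {"dx":-0.08,"dy":0,"dz":0.01,"yaw":0,"fingers":1},
    {"dx":-0.08,"dy":0,"dz":0,"yaw":0,"fingers":1},
    {"dx":-0.06,"dy":0,"dz":0,"yaw":0,"fingers":1},
    {"dx":-0.04,"dy":0,"dz":0,"yaw":0,"fingers":1},
    {"dx":-0.04,"dy":0,"dz":0,"yaw":0,"fingers":1},
    {"dx":-0.04,"dy":0,"dz":0,"yaw":0,"fingers":1},
    {"dx":-0.04,"dy":0,"dz":0,"yaw":0,"fingers":1},
    {"dx":-0.04,"dy":0,"dz":0,"yaw":0,"fingers":1},
    {"dx":-0.04,"dy":0,"dz":0,"yaw":0,"fingers":1},
    {"dx":-0.03,"dy":0,"dz":0,"yaw":0,"fingers":1},
    {"dx":-0.02,"dy":0,"dz":0,"yaw":0,"fingers":1},
    {"dx":0,"dy":0,"dz":0,"yaw":0,"fingers":1},
  ],
)

```text
clock: 7.55
position: [0.4735, 0.162, -0.0041]
tool_rot: [3.142, 0.0, 2.813]
force: [-0.6, 0.2, -0.7]
grip_width: 0.0001
finger_force: 0.0
```

```bash
cat > look.py <<'E'
import sys,cv2,numpy as np
from fit import *
from workcell import grab_frame
go([-.070,0,-.004])
w=grab_frame("wrist");cv2.imwrite('pics/raw_%s.png'%sys.argv[1],w)
# board front edge: first strongly green row (plate above it is grey) in columns beside the finger
h=cv2.cvtColor(w,cv2.COLOR_BGR2HSV)
for u in(270,280,350,360):
    g=(h[:,u,1]>110)&(h[:,u,0]>40)&(h[:,u,0]<90); k=[v for v in range(60,300) if g[v:v+4].all() and not g[v-4:v].any()]
    print(u,[(v,wl((u,v-.5),.0136)) for v in k][:3])
E
python3 look.py p1
```

```text
t 7.55 pos [ 0.4735  0.162  -0.0041] F [-0.6  0.2 -0.7] w 0.0001
dx dy dz yaw [-0.1003 -0.0036 -0.0011  0.0002]
270 [(274, array([-0.0677, -0.0217]))]
280 []
350 []
360 [(274, array([-0.0678,  0.0212]))]
```

The board is moving; its front edge is at -68 mm and square. It has 8 mm left.

Emit:
drive_tool(
  targets=[
    {"dx":-0.02,"dy":0,"dz":0,"yaw":0,"fingers":1},
    {"dx":-0.02,"dy":0,"dz":0,"yaw":0,"fingers":1},
    {"dx":-0.015,"dy":0,"dz":0,"yaw":0,"fingers":1},
    {"dx":-0.01,"dy":0,"dz":0,"yaw":0,"fingers":1},
    {"dx":0,"dy":0,"dz":0,"yaw":0,"fingers":1},
  ],
)

```text
clock: 8.1
position: [0.4796, 0.16, -0.0041]
tool_rot: [3.142, 0.0, 2.813]
force: [0.3, -0.5, 0.2]
grip_width: -0.0001
finger_force: 0.0
```

Emit:
drive_tool(
  targets=[
    {"dx":-0.007,"dy":0,"dz":0,"yaw":0,"fingers":1},
    {"dx":0,"dy":0,"dz":0,"yaw":0,"fingers":1},
  ],
)

```text
clock: 8.3
position: [0.4801, 0.1598, -0.0041]
tool_rot: [-3.142, -0.0, 2.813]
force: [-0.1, 0.3, -0.4]
grip_width: -0.0002
finger_force: 0.1
```

```bash
python3 look.py p2
```

```text
t 8.3 pos [ 0.4801  0.1598 -0.0041] F [-0.1  0.3 -0.4] w -0.0002
dx dy dz yaw [-0.0309 -0.0037 -0.0011  0.0004]
270 [(273, array([-0.0611, -0.0217]))]
280 []
350 []
360 [(274, array([-0.0606,  0.0212]))]
```

Emit:
drive_tool(
  targets=[
    {"dx":-0.007,"dy":0,"dz":0,"yaw":0,"fingers":1},
    {"dx":0,"dy":0,"dz":0,"yaw":0,"fingers":1},
  ],
)

```text
clock: 8.55
position: [0.4808, 0.1596, -0.0041]
tool_rot: [-3.142, 0.0, 2.813]
force: [-0.9, 1.1, 0.1]
grip_width: 0.0002
finger_force: 0.2
```

Emit:
drive_tool(
  targets=[
    {"dx":-0.007,"dy":0,"dz":0,"yaw":0,"fingers":1},
    {"dx":0,"dy":0,"dz":0,"yaw":0,"fingers":1},
  ],
)

```text
clock: 8.75
position: [0.4814, 0.1593, -0.0041]
tool_rot: [3.142, 0.0, 2.813]
force: [-0.1, 0.4, 0.0]
grip_width: 0.0002
finger_force: 0.2
```

Emit:
drive_tool(
  targets=[
    {"dx":-0.007,"dy":0,"dz":0,"yaw":0,"fingers":1},
    {"dx":0,"dy":0,"dz":0,"yaw":0,"fingers":1},
  ],
)

```text
clock: 8.95
position: [0.4821, 0.1591, -0.0041]
tool_rot: [-3.142, 0.0, 2.813]
force: [-0.2, 0.7, 0.7]
grip_width: 0.0005
finger_force: 0.2
```

Emit:
drive_tool(
  targets=[
    {"dx":-0.007,"dy":0,"dz":0,"yaw":0,"fingers":1},
    {"dx":0,"dy":0,"dz":0,"yaw":0,"fingers":1},
  ],
)

```text
clock: 9.15
position: [0.4828, 0.1589, -0.0041]
tool_rot: [3.142, 0.0, 2.813]
force: [-0.8, 0.0, -0.8]
grip_width: 0.0001
finger_force: 0.2
```

Emit:
drive_tool(
  targets=[
    {"dx":-0.007,"dy":0,"dz":0,"yaw":0,"fingers":1},
    {"dx":0,"dy":0,"dz":0,"yaw":0,"fingers":1},
  ],
)

```text
clock: 9.35
position: [0.483, 0.1586, -0.0042]
tool_rot: [-3.141, -0.001, 2.813]
force: [-3.9, 1.1, 0.7]
grip_width: 0.0002
finger_force: 1.7
```

```bash
python3 look.py p3
```

```text
t 9.35 pos [ 0.483   0.1586 -0.0042] F [-3.9  1.1  0.7] w 0.0002
dx dy dz yaw [ 0.0006 -0.0024 -0.0018  0.0004]
270 [(273, array([-0.058 , -0.0218]))]
280 []
350 []
360 [(273, array([-0.058 ,  0.0211]))]
```

The force has risen to 4 N and the edge stays put, so the board is home. I'll hold briefly, retract and lift.

Emit:
drive_tool(
  targets=[
    {"dx":0,"dy":0,"dz":0,"yaw":0,"fingers":1},
    {"dx":0,"dy":0,"dz":0,"yaw":0,"fingers":1},
    {"dx":0,"dy":0,"dz":0,"yaw":0,"fingers":1},
    {"dx":0.05,"dy":0,"dz":0,"yaw":0,"fingers":1},
    {"dx":0.15,"dy":0,"dz":0,"yaw":0,"fingers":1},
    {"dx":0.1,"dy":0,"dz":-0.2,"yaw":0,"fingers":1},
    {"dx":0,"dy":0,"dz":-0.35,"yaw":0,"fingers":1},
    {"dx":0,"dy":0,"dz":-0.4,"yaw":0,"fingers":1},
    {"dx":0,"dy":0,"dz":-0.3,"yaw":0,"fingers":1},
    {"dx":0,"dy":0,"dz":0,"yaw":0,"fingers":1},
  ],
)

```text
clock: 10.4
position: [0.457, 0.1692, 0.1246]
tool_rot: [3.137, 0.005, 2.813]
force: [0.8, 0.1, -1.2]
grip_width: 0.0
finger_force: 0.0
```

```bash
python3 - <<'E'
from fit import *
from workcell import grab_frame
import cv2
go([.034,.093,.09],1.31)
a=cv2.resize(grab_frame("scene")[190:300,250:415],(800,533),interpolation=cv2.INTER_CUBIC);cv2.imwrite('pics/sc4.png',a)
E
```

```text
t 10.4 pos [0.457  0.1692 0.1246] F [ 0.8  0.1 -1.2] w 0.0
dx dy dz yaw [-1.3193  0.9108  0.3457 -0.8338]
```

View pics/sc4.png

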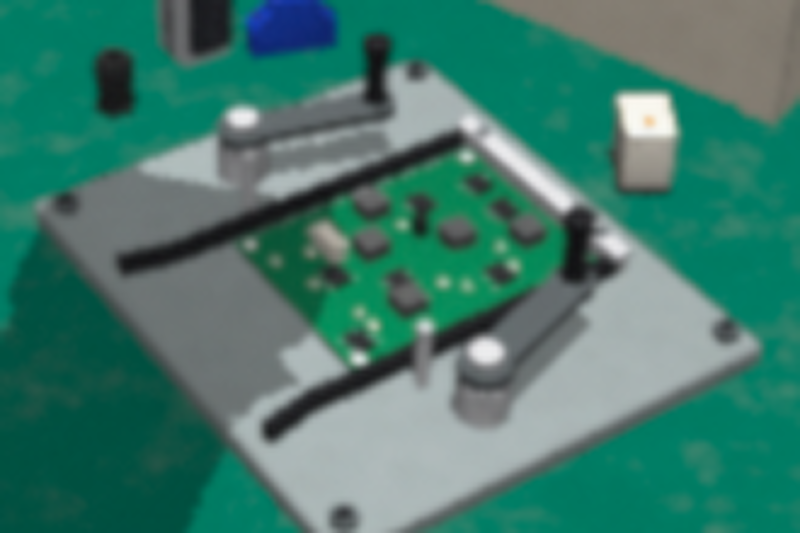

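The board now sits against the steel stop, with both arms open and the bystanders unmoved. Now arm A: I'll turn first.

Emit:
drive_tool(
  targets=[
    {"dx":0,"dy":0,"dz":0,"yaw":-0.0834,"fingers":1},
    {"dx":0,"dy":0,"dz":0,"yaw":-0.0834,"fingers":1},
    {"dx":0,"dy":0,"dz":0,"yaw":-0.0834,"fingers":1},
    {"dx":0,"dy":0,"dz":0,"yaw":-0.0834,"fingers":1},
    {"dx":0,"dy":0,"dz":0,"yaw":-0.0834,"fingers":1},
    {"dx":0,"dy":0,"dz":0,"yaw":-0.0834,"fingers":1},
    {"dx":0,"dy":0,"dz":0,"yaw":-0.0834,"fingers":1},
    {"dx":0,"dy":0,"dz":0,"yaw":-0.0834,"fingers":1},
    {"dx":0,"dy":0,"dz":0,"yaw":-0.0834,"fingers":1},
    {"dx":0,"dy":0,"dz":0,"yaw":-0.0834,"fingers":1},
    {"dx":0,"dy":0,"dz":0,"yaw":0,"fingers":1},
  ],
)

```text
clock: 11.55
position: [0.4546, 0.1682, 0.12]
tool_rot: [3.141, -0.0, -2.158]
force: [-0.1, -0.3, -0.5]
grip_width: 0.0
finger_force: 0.0
```

```bash
python3 -c "
from fit import *
go([.034,.094,.09],1.31)"
```

```text
t 11.55 pos [0.4546 0.1682 0.12  ] F [-0.1 -0.3 -0.5] w 0.0
dx dy dz yaw [-1.2488 -1.055   0.3003  0.0018]
```

Emit:
drive_tool(
  targets=[
    {"dx":-0.25,"dy":-0.211,"dz":0,"yaw":0,"fingers":1},
    {"dx":-0.25,"dy":-0.211,"dz":0,"yaw":0,"fingers":1},
    {"dx":-0.25,"dy":-0.211,"dz":0,"yaw":0,"fingers":1},
    {"dx":-0.25,"dy":-0.211,"dz":0,"yaw":0,"fingers":1},
    {"dx":-0.25,"dy":-0.211,"dz":0,"yaw":0,"fingers":1},
    {"dx":0,"dy":0,"dz":0,"yaw":0,"fingers":1},
    {"dx":0,"dy":0,"dz":0,"yaw":0,"fingers":1},
  ],
)

```text
clock: 12.25
position: [0.6117, 0.2137, 0.1196]
tool_rot: [3.141, -0.001, -2.163]
force: [-1.0, -0.5, 0.0]
grip_width: -0.0
finger_force: 0.0
```

```bash
python3 - <<'E'
from fit import *
from workcell import grab_frame
import cv2
go([.034,.094,.022],1.31)
w=grab_frame("wrist");s=grab_frame("scene")[190:300,250:415]
cv2.imwrite('pics/c5.png',np.vstack([cv2.resize(w[100:400,120:520],(533,400)),cv2.resize(s,(533,0+190*533//533)) if 0 else cv2.resize(s[:60],(533,194),interpolation=cv2.INTER_CUBIC)]))
E
```

```text
t 12.25 pos [0.6117 0.2137 0.1196] F [-1.  -0.5  0. ] w -0.0
dx dy dz yaw [-4.000e-04  5.000e-04  9.764e-01 -1.500e-03]
```

View pics/c5.png

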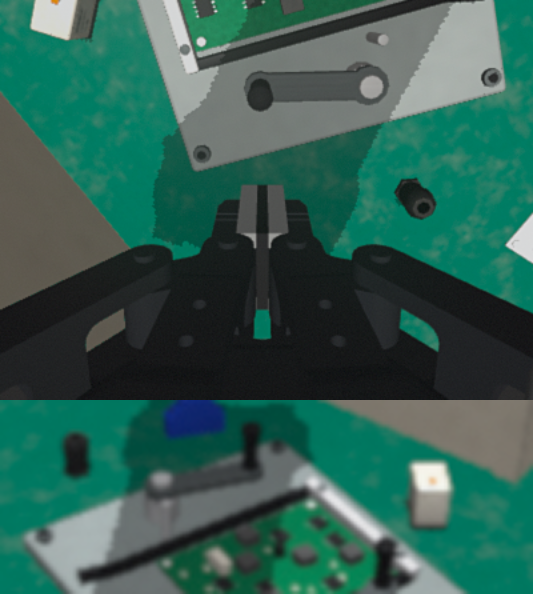

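In the wrist view, post A at crop (260,95) is centred on the fingers at (263,190), and the bar lies square to the tool. The fingers have clear space on the outer side. I'll descend.

Emit:
drive_tool(
  targets=[
    {"dx":0,"dy":0,"dz":0.3,"yaw":0,"fingers":1},
    {"dx":0,"dy":0,"dz":0.3,"yaw":0,"fingers":1},
    {"dx":0,"dy":0,"dz":0.2,"yaw":0,"fingers":1},
    {"dx":0,"dy":0,"dz":0.12,"yaw":0,"fingers":1},
    {"dx":0,"dy":0,"dz":0.055,"yaw":0,"fingers":1},
    {"dx":0,"dy":0,"dz":0,"yaw":0,"fingers":1},
  ],
)

```text
clock: 12.95
position: [0.612, 0.2136, 0.0235]
tool_rot: [3.142, -0.0, -2.16]
force: [-0.3, -0.7, -0.6]
grip_width: 0.0003
finger_force: 0.0
```

Emit:
drive_tool(
  targets=[
    {"dx":0.02,"dy":0,"dz":0,"yaw":0,"fingers":1},
    {"dx":0.02,"dy":0,"dz":0,"yaw":0,"fingers":1},
    {"dx":0.02,"dy":0,"dz":0,"yaw":0,"fingers":1},
    {"dx":0.02,"dy":0,"dz":0,"yaw":0,"fingers":1},
    {"dx":0,"dy":0,"dz":0,"yaw":0,"fingers":1},
  ],
)

```text
clock: 13.45
position: [0.6079, 0.2068, 0.0238]
tool_rot: [-3.141, 0.0, -2.16]
force: [0.1, -0.5, -1.2]
grip_width: -0.0003
finger_force: 0.0
```

```bash
python3 -c "
from fit import *
go([-.03+.06*np.sin(1.31)+.017*np.cos(1.31),.085-.06*np.cos(1.31)+.017*np.sin(1.31),.022],1.31)"
```

```text
t 13.45 pos [0.6079 0.2068 0.0238] F [ 0.1 -0.5 -1.2] w -0.0003
dx dy dz yaw [0.0029 0.0024 0.0176 0.0002]
```

Now the arc, first 48 degrees.

Emit:
drive_tool(
  targets=[
    {"dx":0.0636,"dy":-0.0145,"dz":0.01,"yaw":0.0667,"fingers":1},
    {"dx":0.0636,"dy":-0.0145,"dz":0,"yaw":0.0667,"fingers":1},
    {"dx":0.0636,"dy":-0.0145,"dz":0,"yaw":0.0667,"fingers":1},
    {"dx":0.0636,"dy":-0.0145,"dz":0,"yaw":0.0667,"fingers":1},
    {"dx":0.0636,"dy":-0.0145,"dz":0,"yaw":0.0667,"fingers":1},
    {"dx":0.0636,"dy":-0.0145,"dz":0,"yaw":0.0667,"fingers":1},
    {"dx":0.0636,"dy":-0.0145,"dz":0,"yaw":0.0667,"fingers":1},
    {"dx":0.0636,"dy":-0.0145,"dz":0,"yaw":0.0667,"fingers":1},
    {"dx":0,"dy":0,"dz":0,"yaw":0,"fingers":1},
  ],
)

```text
clock: 14.35
position: [0.5734, 0.1692, 0.0225]
tool_rot: [-3.141, -0.0, -3.0]
force: [0.2, 1.0, 0.4]
grip_width: -0.0
finger_force: 0.0
```

```bash
cat > arc.py <<'E'
import sys,cv2
from fit import *
from workcell import grab_frame
th=float(sys.argv[1]);s=float(sys.argv[2]);D=.017
go([-.03+.06*np.sin(th)+D*np.cos(th),s*(.085-.06*np.cos(th)+D*np.sin(th)),.022],s*th)
cv2.imwrite('pics/raw_%s.png'%sys.argv[3],grab_frame("scene"))
E
python3 arc.py 0.472 1 a1
```

```text
t 14.35 pos [0.5734 0.1692 0.0225] F [0.2 1.  0.4] w -0.0
dx dy dz yaw [-0.0013 -0.002   0.005  -0.0009]
```

Emit:
drive_tool(
  targets=[
    {"dx":0.0636,"dy":-0.0145,"dz":0,"yaw":0.0667,"fingers":1},
    {"dx":0.0636,"dy":-0.0145,"dz":0,"yaw":0.0667,"fingers":1},
    {"dx":0.0425,"dy":-0.01,"dz":0,"yaw":0.0444,"fingers":1},
    {"dx":0,"dy":0,"dz":0,"yaw":0,"fingers":1},
  ],
)

```text
clock: 14.8
position: [0.5571, 0.1647, 0.0224]
tool_rot: [-3.141, -0.0, 3.008]
force: [-0.6, 0.0, -0.2]
grip_width: 0.0001
finger_force: 0.0
```

Emit:
drive_tool(
  targets=[
    {"dx":0.021,"dy":-0.0055,"dz":0,"yaw":0.0222,"fingers":1},
    {"dx":0.021,"dy":-0.0055,"dz":0,"yaw":0.0222,"fingers":1},
    {"dx":0,"dy":0,"dz":0,"yaw":0,"fingers":1},
  ],
)

```text
clock: 15.1
position: [0.5528, 0.1642, 0.0224]
tool_rot: [3.142, -0.0, 2.936]
force: [1.3, 0.4, 0.3]
grip_width: -0.0002
finger_force: 0.2
```

```bash
python3 arc.py 0.123 1 a2; python3 - <<'E'
import cv2
cv2.imwrite('pics/a2c.png',cv2.resize(cv2.imread('pics/raw_a2.png')[190:300,250:415],(800,533),interpolation=cv2.INTER_CUBIC))
E
```

```text
t 15.1 pos [0.5528 0.1642 0.0224] F [1.3 0.4 0.3] w -0.0002
dx dy dz yaw [ 0.0012 -0.0047  0.004  -0.0001]
```

View pics/a2c.png

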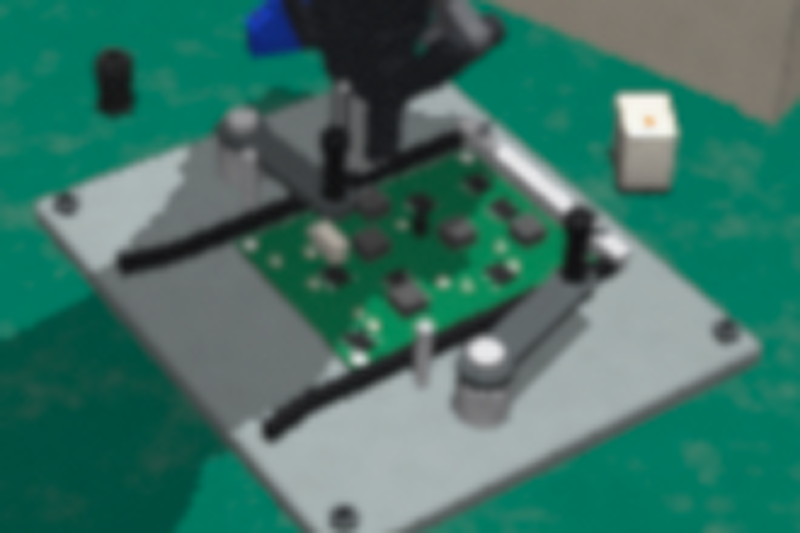

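Arm A has swung across the board and is nearly at its pin, with the post at crop (333,150). I've used all 10 pictures, so from here I'll rely on force and image code. Small steps to the stop.

Emit:
drive_tool(
  targets=[
    {"dx":0.021,"dy":-0.0055,"dz":0,"yaw":0.0222,"fingers":1},
    {"dx":0.0105,"dy":-0.003,"dz":0,"yaw":0.0111,"fingers":1},
    {"dx":0,"dy":0,"dz":0,"yaw":0,"fingers":1},
  ],
)

```text
clock: 15.45
position: [0.5493, 0.164, 0.0224]
tool_rot: [-3.141, -0.0, 2.883]
force: [-0.1, 0.1, -0.2]
grip_width: 0.0003
finger_force: 0.2
```

Emit:
drive_tool(
  targets=[
    {"dx":0.0105,"dy":-0.003,"dz":0,"yaw":0.0111,"fingers":1},
    {"dx":0,"dy":0,"dz":0,"yaw":0,"fingers":1},
  ],
)

```text
clock: 15.65
position: [0.5484, 0.164, 0.0224]
tool_rot: [-3.142, -0.0, 2.866]
force: [1.0, 0.8, 0.2]
grip_width: 0.0001
finger_force: 0.4
```

Emit:
drive_tool(
  targets=[
    {"dx":0.0105,"dy":-0.003,"dz":0,"yaw":0.0111,"fingers":1},
    {"dx":0,"dy":0,"dz":0,"yaw":0,"fingers":1},
  ],
)

```text
clock: 15.85
position: [0.5473, 0.1639, 0.0224]
tool_rot: [-3.142, -0.0, 2.848]
force: [2.1, 0.6, 0.1]
grip_width: -0.0001
finger_force: 0.4
```

Emit:
drive_tool(
  targets=[
    {"dx":0.01,"dy":-0.003,"dz":0,"yaw":0.011,"fingers":1},
    {"dx":0,"dy":0,"dz":0,"yaw":0,"fingers":1},
  ],
)

```text
clock: 16.05
position: [0.5462, 0.1639, 0.0224]
tool_rot: [-3.141, -0.0, 2.831]
force: [0.2, 0.3, -1.1]
grip_width: -0.0003
finger_force: 0.4
```

Emit:
drive_tool(
  targets=[
    {"dx":0.007,"dy":-0.002,"dz":0,"yaw":0.008,"fingers":1},
    {"dx":0,"dy":0,"dz":0,"yaw":0,"fingers":1},
  ],
)

```text
clock: 16.25
position: [0.5458, 0.1639, 0.0225]
tool_rot: [3.141, 0.0, 2.818]
force: [3.6, 0.6, -0.6]
grip_width: -0.0001
finger_force: 1.4
```

Emit:
drive_tool(
  targets=[
    {"dx":0.007,"dy":0,"dz":0,"yaw":0,"fingers":1},
    {"dx":0,"dy":0,"dz":0,"yaw":0,"fingers":1},
  ],
)

```text
clock: 16.45
position: [0.5456, 0.164, 0.0225]
tool_rot: [3.141, 0.001, 2.819]
force: [6.0, -0.5, -3.2]
grip_width: 0.0001
finger_force: 3.2
```

Force climbs to 6 N while the position holds, and the geometric angle is about 0, so arm A is on its stop. I'll back off, lift and turn for arm B.

Emit:
drive_tool(
  targets=[
    {"dx":-0.05,"dy":0,"dz":0,"yaw":0,"fingers":1},
    {"dx":-0.1,"dy":0,"dz":0,"yaw":0,"fingers":1},
    {"dx":0,"dy":0,"dz":-0.3,"yaw":0,"fingers":1},
    {"dx":0,"dy":0,"dz":-0.35,"yaw":0,"fingers":1},
    {"dx":0,"dy":0,"dz":-0.2,"yaw":0.08,"fingers":1},
    {"dx":0,"dy":0,"dz":0,"yaw":0.08,"fingers":1},
    {"dx":0,"dy":0,"dz":0,"yaw":0.08,"fingers":1},
    {"dx":0,"dy":0,"dz":0,"yaw":0.08,"fingers":1},
    {"dx":0,"dy":0,"dz":0,"yaw":0.08,"fingers":1},
    {"dx":0,"dy":0,"dz":0,"yaw":0.08,"fingers":1},
    {"dx":0,"dy":0,"dz":0,"yaw":0.08,"fingers":1},
    {"dx":0,"dy":0,"dz":0,"yaw":0.08,"fingers":1},
    {"dx":0,"dy":0,"dz":0,"yaw":0.08,"fingers":1},
    {"dx":0,"dy":0,"dz":0,"yaw":0.08,"fingers":1},
    {"dx":0,"dy":0,"dz":0,"yaw":0,"fingers":1},
  ],
)

```text
clock: 17.95
position: [0.5593, 0.1593, 0.1072]
tool_rot: [-3.141, 0.001, 1.56]
force: [0.6, -0.2, 0.1]
grip_width: 0.0001
finger_force: 0.0
```

```bash
python3 - <<'E'
from fit import *
th=1.25;D=.025
print([-.03+.06*np.sin(th)+D*np.cos(th),-(.085-.06*np.cos(th)+D*np.sin(th))])
go([-.03+.06*np.sin(th)+D*np.cos(th),-(.085-.06*np.cos(th)+D*np.sin(th)),.022],-th)
E
```

```text
[np.float64(0.03482213622121689), np.float64(-0.08980527374017354)]
t 17.95 pos [0.5593 0.1593 0.1072] F [ 0.6 -0.2  0.1] w 0.0001
dx dy dz yaw [-1.198  -0.0503  0.8523 -0.0015]
```

Emit:
drive_tool(
  targets=[
    {"dx":-0.2,"dy":-0.01,"dz":0,"yaw":0,"fingers":1},
    {"dx":-0.2,"dy":-0.01,"dz":0,"yaw":0,"fingers":1},
    {"dx":-0.2,"dy":-0.01,"dz":0,"yaw":0,"fingers":1},
    {"dx":-0.2,"dy":-0.01,"dz":0,"yaw":0,"fingers":1},
    {"dx":-0.2,"dy":-0.01,"dz":0,"yaw":0,"fingers":1},
    {"dx":-0.2,"dy":0,"dz":0,"yaw":0,"fingers":1},
    {"dx":0,"dy":0,"dz":0,"yaw":0,"fingers":1},
    {"dx":0,"dy":0,"dz":0,"yaw":0,"fingers":1},
  ],
)

```text
clock: 18.75
position: [0.5534, 0.0392, 0.1074]
tool_rot: [-3.142, -0.0, 1.565]
force: [0.7, 0.6, 1.0]
grip_width: 0.0001
finger_force: 0.0
```

```bash
python3 - <<'E'
from fit import *
from workcell import grab_frame
import cv2
th=1.25;D=.025
go([-.03+.06*np.sin(th)+D*np.cos(th),-(.085-.06*np.cos(th)+D*np.sin(th)),.022],-th)
w=grab_frame("wrist");cv2.imwrite('pics/raw_b0.png',w)
# post top = dark blob; list dark blobs ahead of the fingers
g=cv2.cvtColor(w,cv2.COLOR_BGR2GRAY)[:235];n,l,st,ct=cv2.connectedComponentsWithStats((g<38).astype('u1'))
for i in range(1,n):
    if st[i,4]>120: print(st[i],ct[i].round(1),"at z.069 cradle",wl(ct[i],.069))
E
```

```text
t 18.75 pos [0.5534 0.0392 0.1074] F [0.7 0.6 1. ] w 0.0001
dx dy dz yaw [ 0.0039 -0.0031  0.8544  0.0012]
[361   0  56  21 124] [389.6   9.6] at z.069 cradle [0.0364 0.0329]
```

I'm in position for arm B. Descend and approach to contact, as for A.

Emit:
drive_tool(
  targets=[
    {"dx":0,"dy":0,"dz":0.25,"yaw":0,"fingers":1},
    {"dx":0,"dy":0,"dz":0.25,"yaw":0,"fingers":1},
    {"dx":0,"dy":0,"dz":0.2,"yaw":0,"fingers":1},
    {"dx":0,"dy":0,"dz":0.1,"yaw":0,"fingers":1},
    {"dx":0,"dy":0,"dz":0.055,"yaw":0,"fingers":1},
    {"dx":0,"dy":0,"dz":0,"yaw":0,"fingers":1},
  ],
)

```text
clock: 19.4
position: [0.5532, 0.0397, 0.0218]
tool_rot: [-3.141, -0.0, 1.563]
force: [0.0, -1.0, -0.2]
grip_width: -0.0
finger_force: 0.0
```

Emit:
drive_tool(
  targets=[
    {"dx":0.02,"dy":0,"dz":0,"yaw":0,"fingers":1},
    {"dx":0.02,"dy":0,"dz":0,"yaw":0,"fingers":1},
    {"dx":0.02,"dy":0,"dz":0,"yaw":0,"fingers":1},
    {"dx":0.02,"dy":0,"dz":0,"yaw":0,"fingers":1},
    {"dx":0,"dy":0,"dz":0,"yaw":0,"fingers":1},
  ],
)

```text
clock: 19.9
position: [0.5534, 0.0479, 0.0221]
tool_rot: [3.141, -0.0, 1.563]
force: [-0.6, -1.1, 0.1]
grip_width: 0.0001
finger_force: 0.0
```

```bash
python3 arc.py 1.25 -1 b1
```

```text
t 19.9 pos [0.5534 0.0479 0.0221] F [-0.6 -1.1  0.1] w 0.0001
dx dy dz yaw [-0.0026 -0.0026  0.001   0.0001]
```

Emit:
drive_tool(
  targets=[
    {"dx":0.0636,"dy":0.0145,"dz":0,"yaw":-0.0667,"fingers":1},
    {"dx":0.0636,"dy":0.0145,"dz":0,"yaw":-0.0667,"fingers":1},
    {"dx":0.0636,"dy":0.0145,"dz":0,"yaw":-0.0667,"fingers":1},
    {"dx":0.0636,"dy":0.0145,"dz":0,"yaw":-0.0667,"fingers":1},
    {"dx":0.0636,"dy":0.0145,"dz":0,"yaw":-0.0667,"fingers":1},
    {"dx":0.0636,"dy":0.0145,"dz":0,"yaw":-0.0667,"fingers":1},
    {"dx":0.0636,"dy":0.0145,"dz":0,"yaw":-0.0667,"fingers":1},
    {"dx":0,"dy":0,"dz":0,"yaw":0,"fingers":1},
  ],
)

```text
clock: 20.75
position: [0.5493, 0.0924, 0.0219]
tool_rot: [3.142, -0.0, 2.298]
force: [-0.1, -0.4, 0.1]
grip_width: -0.0
finger_force: 0.0
```

```bash
python3 arc.py 0.517 -1 b2
```

```text
t 20.75 pos [0.5493 0.0924 0.0219] F [-0.1 -0.4  0.1] w -0.0
dx dy dz yaw [-0.0026 -0.0008 -0.0007  0.0017]
```

```bash
python3 - <<'E'
import cv2
from fit import *
for f in("scene","raw_b2"):
    i=cv2.imread(f'pics/{f}.png',0); print(f,"post b start",i[232:242,367:373].mean().round(), "post a start",i[196:208,326:330].mean().round())
i=cv2.imread('pics/raw_b2.png',0)
for y,n in((.025,"a closed"),):
    print(proj("scene",W(p,[-.03,y,.069])))
E
```

```text
scene post b start 57.0 post a start 39.0
raw_b2 post b start 114.0 post a start 104.0
[[316.25016425 218.53697763]]
```

Emit:
drive_tool(
  targets=[
    {"dx":0.0636,"dy":0.0145,"dz":0,"yaw":-0.0667,"fingers":1},
    {"dx":0.0636,"dy":0.0145,"dz":0,"yaw":-0.0667,"fingers":1},
    {"dx":0.0636,"dy":0.0145,"dz":0,"yaw":-0.0667,"fingers":1},
    {"dx":0.0425,"dy":0.01,"dz":0,"yaw":-0.0444,"fingers":1},
    {"dx":0,"dy":0,"dz":0,"yaw":0,"fingers":1},
  ],
)

```text
clock: 21.3
position: [0.5352, 0.1109, 0.0219]
tool_rot: [-3.142, -0.0, 2.678]
force: [-0.1, -0.9, -0.2]
grip_width: 0.0
finger_force: 0.0
```

Emit:
drive_tool(
  targets=[
    {"dx":0.021,"dy":0.0055,"dz":0,"yaw":-0.0222,"fingers":1},
    {"dx":0.021,"dy":0.0055,"dz":0,"yaw":-0.0222,"fingers":1},
    {"dx":0,"dy":0,"dz":0,"yaw":0,"fingers":1},
  ],
)

```text
clock: 21.6
position: [0.5319, 0.1138, 0.0219]
tool_rot: [-3.141, -0.0, 2.75]
force: [0.3, -0.1, -0.3]
grip_width: 0.0001
finger_force: 0.1
```

```bash
python3 arc.py 0 -1 b3
```

```text
t 21.6 pos [0.5319 0.1138 0.0219] F [ 0.3 -0.1 -0.3] w 0.0001
dx dy dz yaw [ 0.0389  0.0121 -0.0013 -0.0398]
```

Both posts have left their start pixels. About 4 mm remains on arm B.

Emit:
drive_tool(
  targets=[
    {"dx":0.0105,"dy":0.003,"dz":0,"yaw":-0.0111,"fingers":1},
    {"dx":0.0105,"dy":0.003,"dz":0,"yaw":-0.0111,"fingers":1},
    {"dx":0,"dy":0,"dz":0,"yaw":0,"fingers":1},
  ],
)

```text
clock: 21.95
position: [0.5301, 0.1152, 0.0219]
tool_rot: [-3.142, -0.0, 2.785]
force: [-0.0, -0.8, 0.0]
grip_width: 0.0001
finger_force: 0.3
```

Emit:
drive_tool(
  targets=[
    {"dx":0.01,"dy":0.003,"dz":0,"yaw":-0.0111,"fingers":1},
    {"dx":0,"dy":0,"dz":0,"yaw":0,"fingers":1},
  ],
)

```text
clock: 22.15
position: [0.5295, 0.1157, 0.0219]
tool_rot: [-3.142, 0.0, 2.803]
force: [1.9, -2.2, -0.7]
grip_width: -0.0
finger_force: 1.2
```

Emit:
drive_tool(
  targets=[
    {"dx":0.008,"dy":0.002,"dz":0,"yaw":-0.0065,"fingers":1},
    {"dx":0,"dy":0,"dz":0,"yaw":0,"fingers":1},
  ],
)

```text
clock: 22.35
position: [0.5294, 0.1159, 0.022]
tool_rot: [3.141, 0.001, 2.812]
force: [5.7, -4.2, -3.2]
grip_width: 0.0002
finger_force: 3.2
```

Emit:
drive_tool(
  targets=[
    {"dx":0.007,"dy":0,"dz":0,"yaw":0,"fingers":1},
    {"dx":0,"dy":0,"dz":0,"yaw":0,"fingers":1},
  ],
)

```text
clock: 22.55
position: [0.5293, 0.1159, 0.0221]
tool_rot: [3.141, 0.002, 2.812]
force: [9.6, -4.9, -4.9]
grip_width: 0.0002
finger_force: 4.9
```

Arm B is on its stop: the position is fixed and the force is rising. I'll back off, lift away and check in the image by code.

Emit:
drive_tool(
  targets=[
    {"dx":-0.05,"dy":0,"dz":0,"yaw":0,"fingers":1},
    {"dx":-0.1,"dy":0,"dz":0,"yaw":0,"fingers":1},
    {"dx":0,"dy":0,"dz":-0.3,"yaw":0,"fingers":1},
    {"dx":0,"dy":0,"dz":-0.35,"yaw":0,"fingers":1},
    {"dx":0,"dy":0,"dz":-0.35,"yaw":0,"fingers":1},
    {"dx":0.3,"dy":0,"dz":-0.3,"yaw":0,"fingers":1},
    {"dx":0.35,"dy":0,"dz":-0.3,"yaw":0,"fingers":1},
    {"dx":0.35,"dy":0,"dz":0,"yaw":0,"fingers":1},
    {"dx":0.3,"dy":0,"dz":0,"yaw":0,"fingers":1},
    {"dx":0,"dy":0,"dz":0,"yaw":0,"fingers":1},
    {"dx":0,"dy":0,"dz":0,"yaw":0,"fingers":1},
  ],
)

```text
clock: 23.65
position: [0.4196, 0.154, 0.1823]
tool_rot: [3.141, 0.0, 2.813]
force: [-0.2, 0.3, 0.3]
grip_width: -0.0001
finger_force: 0.0
```

```bash
python3 - <<'E'
import cv2
from fit import *
from workcell import grab_frame,readout
s0=cv2.imread('pics/scene.png',0).astype(np.float32);c=grab_frame("scene");cv2.imwrite('pics/end.png',c);s=cv2.cvtColor(c,cv2.COLOR_BGR2GRAY).astype(np.float32)
t=s0[228:249,362:377] # post b template (original)
for n,y in(("a",.025),("b",-.025)):
    q=proj("scene",W(p,[-.03,y,.069]))[0]
    x0,y0=int(q[0])-20,int(q[1])-17
    m=cv2.matchTemplate(s[y0:y0+45,x0:x0+45],t,cv2.TM_CCOEFF_NORMED);_,v,_,loc=cv2.minMaxLoc(m)
    u=np.array([x0+loc[0]+369.4-362,y0+loc[1]+235.-228]);w=ray("scene",u,.069)[:2]-p[:2]
    k,sn=np.cos(p[2]),np.sin(p[2]);l=np.array([k*w[0]+sn*w[1],-sn*w[0]+k*w[1]])
    print(n,"score",round(v,2),"expected",q.round(1),"found",u.round(1),"cradle",l.round(4))
# bystander shift
for n,(x,y,w,h) in dict(relay=(375,207,18,24),term=(300,185,22,17),gland=(268,199,12,16)).items():
    m=cv2.matchTemplate(s[y-8:y+h+8,x-8:x+w+8],s0[y:y+h,x:x+w],cv2.TM_CCOEFF_NORMED);print(n,np.array(cv2.minMaxLoc(m)[3])-8,round(m.max(),2))
go([0,0,.2])
E
```

```text
a score 0.71 expected [316.3 218.5] found [316.4 218. ] cradle [-0.0288  0.0263]
b score 0.55 expected [331.2 232.6] found [331.4 225. ] cradle [-0.0168 -0.0068]
relay [0 0] 1.0
term [0 0] 1.0
gland [0 0] 1.0
t 23.7 pos [0.42   0.1537 0.1822] F [-0.  -0.4  0.1] w -0.0005
dx dy dz yaw [-1.2791e+00  2.4830e-01 -1.7830e-01 -3.0000e-04]
```

Arm A's post is at its closed position and the bystanders have not shifted. The match for B is weak, so I'll check the dark post profile at its expected column.

```bash
python3 - <<'E'
import cv2
from fit import *
s=cv2.imread('pics/end.png',0)
for n,u in(("a",316),("b",331)): print(n,proj("scene",W(p,[[-.03,.025*(1 if n=='a' else -1),z] for z in(.069,.037)])).round(1).tolist())
print("b rows 222-250, cols 323-340");print(s[222:250:2,323:341])
print("a");print(s[208:236:3,308:326])
E
```

```text
a [[316.3, 218.5], [316.0, 231.6]]
b [[331.2, 232.6], [330.6, 245.8]]
b rows 222-250, cols 323-340
[[175 171 166 157 151 135 107  81  61  50  39  34  30  29  37  49  65  74]
 [134 107  80  61  50  41  33  30  29  33  48  65  74  81  93 101  99  96]
 [ 40  34  30  27  34  47  64  73  74  86 100  99  97  91  89  89  88  89]
 [ 50  68  77  81  92 103 101  98  91  87  87  89  88  89  89  90  88  89]
 [101 105 107 104 103 102  96  85  81  81  78  72  68  67  68  78  85  88]
 [ 68  74  88  90  80  60  46  43  42  45  54  61  53  48  48  57  73  87]
 [ 80  68  59  54  46  33  35  42  46  43  40  47  53  45  52  71  86  92]
 [ 93  95  94  91  82  56  30  19  20  25  36  44  38  31  42  67  86  91]
 [ 97 102 103 101  92  68  35  18  18  34  60  75  66  54  59  75  81  72]
 [ 69  78  93  95  85  62  33  18  19  34  63  85  88  88  91  91  90  84]
 [ 77  63  57  57  47  31  22  19  21  36  65  89  93  91  91  91  92  92]
 [ 90  89  83  75  59  35  21  20  22  38  70  97 101  97  94  92  94  92]
 [102  97  94  91  85  71  55  43  46  64  91 108 108 102  97  94  99 108]
 [ 97  94  86  73  70  81  93  98 100 103 105 105 105 106 106 103 112 143]]
a
[[ 85  84  84  85  87  92  98 103 111 124 134 142 158 169 171 174 177 177]
 [113 124 132 142 157 171 172 175 177 178 178 178 178 178 178 178 177 176]
 [180 181 180 180 179 179 180 180 180 180 178 177 177 177 176 177 177 177]
 [178 180 180 179 172 150 120 106 103 115 142 165 177 179 178 178 178 177]
 [131 154 170 173 147  90  45  42  43  42  65 121 167 177 178 178 177 178]
 [106 107 111 121 131 117  64  23  20  42  93 144 170 175 172 166 153 135]
 [105 105 105 105 102  83  45  20  19  33  64  85  78  61  51  40  34  30]
 [ 74  91 102 104  99  76  41  20  19  25  38  49  46  48  62  84 101 108]
 [ 29  33  43  52  57  62  60  54  54  63  80  92  94  91  81  68  74  88]
 [ 56  65  67  62  57  60  65  70  72  70  70  75  84  88  89  87  82  74]]
```

Arm B's post occupies columns 328–333, rows 232–246, exactly its closed position. Handing in.

```bash
python3 -c "
from workcell import workorder
print(workorder.job_done())"
```

```text
the job is handed in; nothing more can be done
None
```

I handed the job in with the board home against its end stop and both swing arms closed on their stop pins. The relay, terminal and gland had not shifted in the final image, and no verdict came back from the hand-in.

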